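# Slide the mounting plate out over the stand's edge

## Task

Push the flat alloy plate with the two bolt holes across the top of the low stand until its holed end sticks out 40 mm past the edge that the holes face, square to that edge, so that bolts can be put in from below. Only slide it flat along the stand - never lift, tip or carry it - leave the brake pads, washer cup and torque wrench where they are, and finish clear of everything.

Things in the scene. Friction and masses are not known exactly. Their poses are not given: they have to be found in the camera images.
- stand: Low fixed work stand, a block 280 mm (its x) by 300 mm (its y) by 60 mm high with a flat dark steel top and wooden sides, standing on the bench. Origin: centre of its underside, so the top lies 60 mm above the origin. It does not move; its yaw differs from run to run (its +x points away from the robot and to the robot's left). The edge to push the plate over is its +x edge.
- stand_edge (a point): Middle of the stand's +x top edge, at top height; axes as the stand's: x points horizontally outward past the edge, y along the edge, z up.
- plate: Loose flat bare aluminium plate lying on the stand, 140 mm (its x) by 100 mm (its y) by 6 mm thick, about 0.23 kg, too wide to grasp. Origin: centre of its underside. Two 16 mm bolt holes go through it near the +x end, centred 50 mm from the origin along +x and 28 mm to either side. At the start it is wholly on the stand, its +x end facing the stand's +x edge, turned up to about 15 degrees out of square. It slides with ordinary dry friction (a few newtons at most).
- plate_lead (a point): Middle of the lower edge of the plate's leading (+x, holed) end, 70 mm from the plate's origin; axes as the plate's. Its distance outward from the stand's edge is the overhang.
- pad_a: Brake pad, loose: 76 by 36 by 11 mm, dark steel back with a copper-coloured lining, long side along its x, lying on the stand near its +y side. Origin: centre of underside. Leave alone.
- pad_b: The second, identical brake pad, lying on the stand in line with the first and nearer the +x edge. Origin: centre of underside. Leave alone.
- washer_cup: Loose zinc cup with a few washers, 64 mm across the rim, 45 mm high, upright on the bench beside the stand, to the robot's left. Origin: centre of underside. Leave alone.
- torque_wrench: Loose steel torque wrench about 315 mm long, 28 mm high, lying on the bench to the right of the stand (robot's view). Origin: under the middle of its length, long side along its x. Leave alone.
Things that resemble listed ones, but are neither listed nor needed, are in the scene too. Of the things like the plate, leave any that is green or turquoise; of the rest the smaller one is meant.

How it is judged:
At the end, for the whole second after the job is handed in: The middle of the plate's holed end is 32 to 48 mm out past the stand's +x edge and within 105 mm of the edge's middle sideways, the plate within 0.10 rad (about 6 degrees) of square to the edge, lying flat on the stand (end within 4 mm of top height, tilt under 0.04 rad) and at rest (x of plate_lead in the frame of stand_edge between 0.032 and 0.048 m and y of plate_lead in the frame of stand_edge between -0.105 and 0.105 m and z of plate_lead in the frame of stand_edge between -0.004 and 0.004 m and angle between the x axis of plate and the x axis of stand, either way round below 0.1 rad and angle between plate's own z axis and vertical below 0.04 rad and linear speed of plate below 0.01 m/s); the robot touches nothing.
It fails at once if the plate is lifted (8 mm or more off the stand's top at its middle) (z of plate in the frame of stand_edge above 0.008 m).
It fails at once if the plate is tipped (more than 0.14 rad, 8 degrees) (angle between plate's own z axis and vertical above 0.14 rad).
It fails at once if a brake pad is moved more than 15 mm (distance of any of pad_a, pad_b from where it was at the start of the episode above 0.015 m).
It fails at once if the washer cup or the torque wrench is moved more than 15 mm (distance of any of washer_cup, torque_wrench from where it was at the start of the episode above 0.015 m).
It also fails if it takes over 38 s, if anything falls off the work surface, if the arm or the gripper's body presses on something with over 40 N, if the wrist force passes 120 N, or if a joint passes its speed limit or range.

## Robot

A 7-joint arm with a two-finger parallel gripper is mounted at the origin on the work surface. World frame = base frame: x ahead of the robot, y to its left, z up, the work surface at z = 0. Lengths are in m, angles in rad, forces in N, time in s.
With the tool pointing down it reaches from about 0.4 to 0.85 m from the base axis. Payload 10.4 kg.
Tool frame: the origin (TCP) lies between the finger pads; the fingertips stand 14 mm ahead of it and the grasp point (between the pads) lies 5 mm behind it; z points along the fingers, y is the direction in which the jaws open and shut (so a half turn about z gives the same grasp; the last joint's range is limited). The gripper opens to 87 mm and grips with 3 to 60 N. Pads are 19 mm wide; open, the fingers measure 117 mm over their backs; the gripper's body (75 mm by 190 mm) begins 51 mm behind the grasp point.
Start: joints at [-1.347, 0.332, -0.065, 1.46, 0.022, 1.35, -0.088], TCP at [0.153, 0.606, 0.237] pointing down, gripper open.
Joint ranges: [-2.6, 2.6], [-0.5, 2.12], [-1.47, 1.34], [0.16, 2.42], [-1.27, 4.41], [0.06, 2.06], [-2.6, 2.6]. Speed limits (rad/s): [2.22, 2.22, 2.79, 2.79, 3.14, 3.14, 3.14].

## Interface

Orientations are given as a unit quaternion [x, y, z, w].
In Python, from bench import readout, camera, calibration, order gives the robot as it stands.
- The arm moves only by the tool apply_moves, never from a script. Its argument "deltas" is a list of rows, each an object with "translation": the shift along the world's x, y, z in m, a list of three; "turn": the turn, a rotation vector about the world's x, y, z in rad, a list of three; "hand": the finger opening in m, from 0 to 0.087. A call has 1 to 5 rows; each row shifts and turns the pose as measured when the row begins; what a row does not reach is not made up. A row lasts 1/10 s, in which the tool goes at most 50 mm and 8.59 degrees, less where a joint would pass 70% of its speed; a pose out of reach is approached as far as the arm can. A call with a gripper value outside its range is refused whole. The fingers move at their own pace and stop on an object; "newtons" is the grip in N (left out, the last holds). Time passes only in rows, so rows that do not move let the fingers close. It gives the time, the measured TCP pose, the force and the opening at its end, in the units of the state.
- readout.read_state(): the state, without advancing time (a new reading comes with each control period).
- camera(name): name is "side" or "top"; returns the picture (420x560x3 uint8, red, green, blue); there is no depth.
- calibration(name): a dict with "fx", "fy", "cx", "cy" (pixels), "extrinsics" (4x4, takes a point from world to camera coordinates). Camera axes: x right, y down, z forward; pixel columns grow to the right and rows downward; lengths in m; the calibration is good to about 2 mm. A picture is of the moment at which its call begins. calibration takes no time and is no camera call.
- order.close_job(): hands the job in, once; it reports no verdict.
The state is a dict: "time": time; "joint_positions": joint angles; "joint_vel": joint speeds; "joint_torque": joint torques, N m; "ee_pos": TCP position; "eef_rot": TCP orientation; "ft_force": force on the tool from outside, world axes, zero at the start; "torque": the same for the moment, N m; "width": finger opening in m.
Only numpy, scipy, OpenCV 4.12 (cv2) and the standard library are available. Lean on these libraries where they do the work, as an engineer would, in place of code of your own. Each camera call takes 0.05 s, during which the arm holds its last target. There are 200 camera calls.

## Working session

There is one attempt and no reset: what is moved stays moved. The work goes in short steps, Python scripts to look and compute and a tool call to move; the robot and the scene stay as the last step left them, time stands still between calls to the robot, and variables do not carry over. Pictures are saved under pics/ and viewed, about 8 in all and at most 12, crops included, and the job is handed in when it is done.

Besides the shell and the picture viewer there is one more tool, called after ">>>" as a command line: name --argument value ..., lists and objects as JSON in quotes. apply_moves: Moves the arm, as the interface text tells. Its arguments: {"type":"object","properties":{"deltas":{"type":"array","items":{"type":"object","properties":{"translation":{"type":"array","items":{"type":"number"}},"turn":{"type":"array","items":{"type":"number"}},"hand":{"type":"number"}}}},"newtons":{"type":"number"}},"required":["deltas"]}

```bash
mkdir -p pics; cat > h.py <<'E'
import numpy as np, cv2
from bench import readout, camera, calibration, order
def snap(n,f):
    im=camera(n); cv2.imwrite('pics/'+f,im[:,:,::-1]); return im
def px2w(n,uv,z):
    c=calibration(n);E=np.array(c['extrinsics']);R,t=E[:3,:3],E[:3,3]
    o=-R.T@t; out=[]
    for u,v in uv:
        d=R.T@np.array([(u-c['cx'])/c['fx'],(v-c['cy'])/c['fy'],1]); out.append(o+d*(z-o[2])/d[2])
    return np.array(out)
def w2px(n,P):
    c=calibration(n);E=np.array(c['extrinsics']);q=np.atleast_2d(P)@E[:3,:3].T+E[:3,3]
    return np.c_[c['fx']*q[:,0]/q[:,2]+c['cx'],c['fy']*q[:,1]/q[:,2]+c['cy']]
E
python3 - <<'E'
from h import *
np.set_printoptions(precision=3,suppress=True)
a=snap('top','t0.png');b=snap('side','s0.png')
for n in('top','side'):
    c=calibration(n);print(n,c['fx'],c['cx'],c['cy'],np.array(c['extrinsics']))
print(readout.read_state())
E
```

```text
top 502.17257344800163 279.1069781434789 211.42393248127254 [[-0.06  -0.998  0.006 -0.032]
 [-0.972  0.057 -0.229  0.485]
 [ 0.228 -0.02  -0.974  1.263]
 [ 0.     0.     0.     1.   ]]
side 480.0872924412943 282.3496421005013 208.93966613103623 [[ 0.997 -0.074  0.007 -0.466]
 [-0.036 -0.559 -0.828  0.056]
 [ 0.065  0.826 -0.56   1.66 ]
 [ 0.     0.     0.     1.   ]]
{'time': 0.1, 'joint_positions': array([-1.347,  0.333, -0.065,  1.461,  0.022,  1.35 , -0.088]), 'joint_vel': array([-0.001, -0.002,  0.   , -0.001, -0.   ,  0.001,  0.   ]), 'joint_torque': array([  0.002, -62.453,   0.025, -39.072,  -0.061,   0.037,   0.   ]), 'ee_pos': array([0.153, 0.606, 0.236]), 'eef_rot': array([ 0.123,  0.992, -0.001, -0.   ]), 'ft_force': array([ 0.193,  0.033, -0.686]), 'torque': array([ 0.023, -0.01 ,  0.012]), 'width': 0.087041309603746}
```

View pics/t0.png

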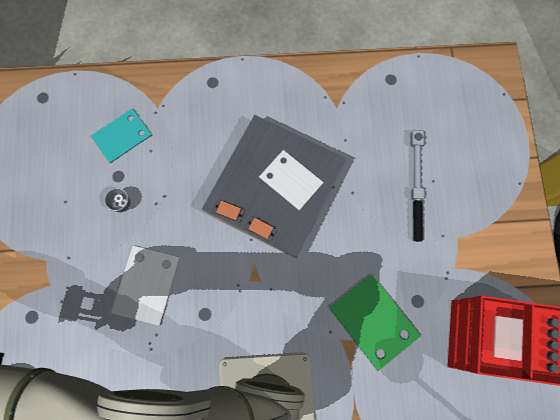

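View pics/s0.png

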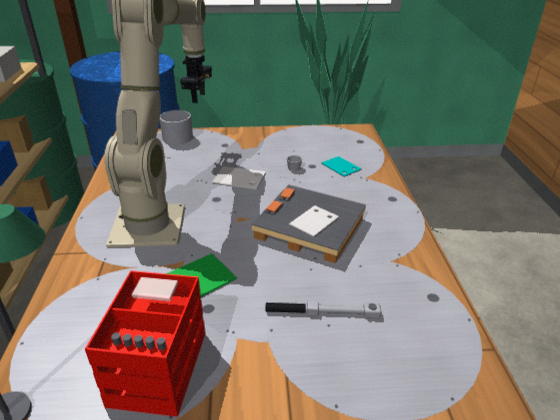

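The top view shows four plate-like things: a bare plate on the stand (291,180), a larger grey plate on the bench (147,285), a green one (378,322) and a turquoise one (122,136). I choose the plate on the stand: it is bare and is the smaller of the two that are not green or turquoise. Its holes at (283,160) and (270,176) face the stand's left edge in the picture. The pads are at (229,211) and (261,228). Next I'll check this in a crop.

```bash
python3 - <<'E'
import cv2
a=cv2.imread('pics/t0.png')[105:270,185:365]
cv2.imwrite('pics/c0.png',cv2.resize(a,None,fx=3.5,fy=3.5,interpolation=cv2.INTER_CUBIC)) 
E
```

```text
(no output)
```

View pics/c0.png

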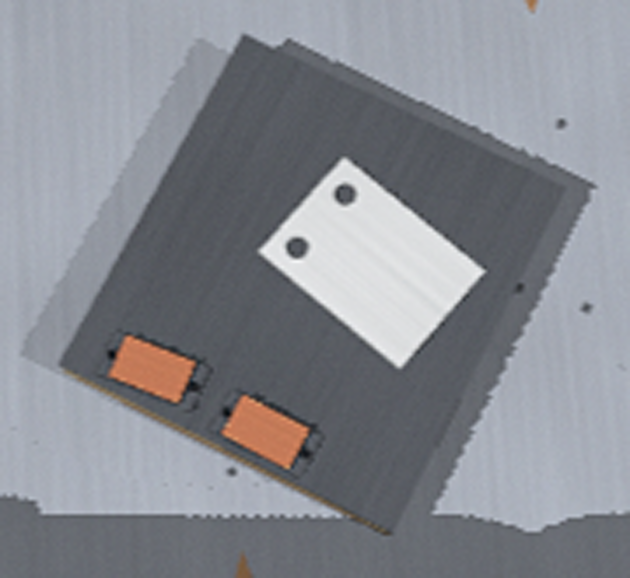

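The crop shows the bare plate, with holes at crop (345,194) and (297,247). The stand's corners are at (245,35), (62,368), (390,533) and (568,183). Both pads are at the lower side, clear of the plate's path.

```bash
cat >> h.py <<'E'
np.set_printoptions(precision=4,suppress=True)
def stand(corn):   # world corners of +x-y,+x+y,-x+y,-x-y -> rigid fit
    m=np.array([[.14,-.15],[.14,.15],[-.14,.15],[-.14,-.15]]);W=corn[:,:2];c=W.mean(0)
    H=m.T@(W-c);th=np.arctan2(H[0,1]-H[1,0],H[0,0]+H[1,1])
    R=np.array([[np.cos(th),-np.sin(th)],[np.sin(th),np.cos(th)]]);print('stand resid mm',1e3*(W-c-m@R.T))
    return c,th,R
def plate(im,near,lo=170):
    g=(im.min(2)>lo).astype(np.uint8); roi=np.zeros_like(g);u,v=map(int,near);roi[v-60:v+60,u-60:u+60]=1
    n,l,s,c=cv2.connectedComponentsWithStats(g*roi); k=1+np.argmax(s[1:,4])
    k=l[v,u] or k
    cn=max(cv2.findContours((l==k).astype(np.uint8),cv2.RETR_EXTERNAL,cv2.CHAIN_APPROX_NONE)[0],key=len)[:,0]
    return px2w('top',cn,.066)[:,:2]
E
python3 - <<'E'
from h import *
im=cv2.imread('pics/t0.png')[:,:,::-1]
k=np.array([[245,35],[62,368],[390,533],[568,183]])/3.5+[185,105]-.36
c,th,R=stand(px2w('top',k,.06)); print(c,th)
P=plate(im,(291,180)); r=cv2.minAreaRect((P*1e3).astype(np.float32));print(r)
pc=(np.array(r[0])/1e3-c)@R; print('plate centre in stand',pc)
b=(cv2.boxPoints(r)/1e3); print(b,'stand frame',(b-c)@R)
h=px2w('top',np.array([[345,194],[297,247]])/3.5+[185,105]-.36,.066)[:,:2];print('holes',(h-c)@R,np.linalg.norm(h[0]-h[1]))
p=px2w('top',np.array([[155,368],[268,433]])/3.5+[185,105],.071)[:,:2];print('pads',(p-c)@R)
np.savez('st.npz',c=c,th=th,R=R)
E
```

```text
stand resid mm [[-1.3441 -1.1902]
 [-1.6578 -1.8889]
 [ 0.3681  3.7717]
 [ 2.6338 -0.6925]]
[ 0.5585 -0.0545] 1.0451310637379392
((565.4537963867188, -95.99195861816406), (139.97581481933594, 99.66374969482422), 46.12783432006836)
plate centre in stand [-0.0324 -0.0268]
[[ 0.481  -0.1119]
 [ 0.5529 -0.181 ]
 [ 0.6499 -0.0801]
 [ 0.578  -0.011 ]] stand frame [[-0.0885  0.0382]
 [-0.1122 -0.0586]
 [ 0.0237 -0.0918]
 [ 0.0474  0.005 ]]
holes [[ 0.0089 -0.0656]
 [ 0.0225 -0.0114]] 0.05585368932713938
pads [[ 0.072   0.1215]
 [-0.0252  0.1275]]
```

Everything matches the given sizes: the plate measures 140.0 by 99.7 mm, the holes are 55.9 mm apart and the stand residuals are under 4 mm. The stand's yaw is 59.9° and the plate's is 46.1°, so it is 13.8° out of square. I'll go behind the plate at about (0.496, -0.168), turning the tool by -120°.

>>> apply_moves --deltas '[{"translation": [0.036,-0.03,0],"turn": [0,0,-0.149],"hand": 0.05},{"translation": [0.036,-0.03,0],"turn": [0,0,-0.149],"hand": 0.05},{"translation": [0.036,-0.03,0],"turn": [0,0,-0.149],"hand": 0.05},{"translation": [0.036,-0.03,0],"turn": [0,0,-0.149],"hand": 0.05},{"translation": [0.036,-0.03,0],"turn": [0,0,-0.149],"hand": 0.05}]'

```text
time: 0.6
ee_pos: [0.3291, 0.4534, 0.2328]
eef_rot: [0.476, 0.88, -0.002, -0.003]
ft_force: [0.5, 0.4, -0.2]
width: 0.0555
```

>>> apply_moves --deltas '[{"translation": [0.036,-0.03,0],"turn": [0,0,-0.149],"hand": 0.05},{"translation": [0.036,-0.03,0],"turn": [0,0,-0.149],"hand": 0.05},{"translation": [0.02,-0.045,0],"turn": [0,0,-0.149],"hand": 0.05},{"translation": [0.01,-0.048,0],"turn": [0,0,-0.149],"hand": 0.05},{"translation": [0.01,-0.048,0],"turn": [0,0,-0.149],"hand": 0.05}]'

```text
time: 1.1
ee_pos: [0.4459, 0.2466, 0.2309]
eef_rot: [0.765, 0.644, -0.001, -0.003]
ft_force: [0.7, -0.2, -0.0]
width: 0.0501
```

>>> apply_moves --deltas '[{"translation": [0.006,-0.047,0],"turn": [0,0,-0.149],"hand": 0.05},{"translation": [0.006,-0.047,0],"turn": [0,0,-0.149],"hand": 0.05},{"translation": [0.006,-0.047,0],"turn": [0,0,-0.149],"hand": 0.05},{"translation": [0.006,-0.047,0],"turn": [0,0,-0.149],"hand": 0.05},{"translation": [0.006,-0.047,0],"turn": [0,0,0],"hand": 0.05}]'

```text
time: 1.6
ee_pos: [0.4749, 0.0011, 0.2299]
eef_rot: [0.922, 0.387, -0.001, -0.004]
ft_force: [-0.4, -0.1, 0.4]
width: 0.0504
```

>>> apply_moves --deltas '[{"translation": [0.006,-0.047,0],"turn": [0,0,0],"hand": 0.05},{"translation": [0.006,-0.047,0],"turn": [0,0,0],"hand": 0.05},{"translation": [0.006,-0.047,0],"turn": [0,0,0],"hand": 0.05},{"translation": [0.003,-0.03,0],"turn": [0,0,0],"hand": 0.05},{"translation": [0,0,0],"turn": [0,0,0],"hand": 0.05}]'

```text
time: 2.1
ee_pos: [0.4933, -0.1841, 0.2302]
eef_rot: [0.924, 0.382, -0.001, -0.003]
ft_force: [-0.1, 0.1, -0.3]
width: 0.0501
```

>>> apply_moves --deltas '[{"translation": [0.002,0.012,-0.04],"turn": [0,0,0.02],"hand": 0.05},{"translation": [0,0,-0.04],"turn": [0,0,0],"hand": 0.05},{"translation": [0,0,-0.03],"turn": [0,0,0],"hand": 0.05},{"translation": [0,0,-0.015],"turn": [0,0,0],"hand": 0.05},{"translation": [0,0,0],"turn": [0,0,0],"hand": 0.05}]'

```text
time: 2.6
ee_pos: [0.4947, -0.17, 0.1005]
eef_rot: [0.92, 0.392, -0.0, -0.004]
ft_force: [-0.4, 0.1, 0.8]
width: 0.0498
```

```bash
python3 - <<'E'
from h import *
s=readout.read_state();print(s['ee_pos'],s['eef_rot'])
a=snap('top','t1.png');b=snap('side','s1.png')
A=cv2.resize(a[100:270,185:385],(800,680))[:560];B=cv2.resize(b[150:290,220:400],(720,560))
cv2.imwrite('pics/c1.png',cv2.resize(np.hstack([A,B]),(800,295))[:,:,::-1])
E
```

```text
[ 0.4947 -0.17    0.1005] [ 0.9201  0.3916 -0.0004 -0.0035]
```

View pics/c1.png

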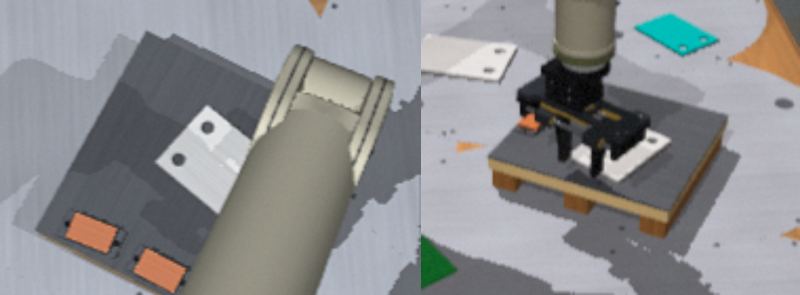

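The crop shows the plate's holed end still visible from the top. In the side view the fingers hang just behind the plate's back end. Now I'll go down beside it, with the tips about 2.5 mm above the stand.

>>> apply_moves --deltas '[{"translation": [0,0,-0.012],"turn": [0,0,0],"hand": 0.05},{"translation": [0,0,-0.008],"turn": [0,0,0],"hand": 0.05},{"translation": [0,0,-0.004],"turn": [0,0,0],"hand": 0.05},{"translation": [0,0,0],"turn": [0,0,0],"hand": 0.05}]'

```text
time: 3.1
ee_pos: [0.4981, -0.1701, 0.0795]
eef_rot: [0.92, 0.392, 0.003, -0.002]
ft_force: [-1.6, 0.3, -0.6]
width: 0.0496
```

>>> apply_moves --deltas '[{"translation": [0,0,0],"turn": [0,0,0],"hand": 0.05}]'

```text
time: 3.2
ee_pos: [0.4981, -0.1702, 0.0797]
eef_rot: [0.92, 0.392, 0.003, -0.002]
ft_force: [1.0, 0.3, -0.1]
width: 0.0501
```

```bash
python3 - <<'E'
from h import *
s=readout.read_state();print(s['ee_pos'],s['eef_rot'],s['ft_force'],s['torque'])
b=snap('side','s2.png');d=np.load('st.npz')
cv2.imwrite('pics/c2.png',cv2.resize(b[170:270,250:370],(720,600),interpolation=cv2.INTER_CUBIC)[:,:,::-1])
p=s['ee_pos'];print('stand frame',(p[:2]-d['c'])@d['R'])
t=p-[0,0,.014];y=np.array([.716,-.698,0])
print('tip px in crop',[(w2px('side',t+q*y)[0]-[250,170])*6 for q in(-.033,.033)])
E
```

```text
[ 0.4981 -0.1702  0.0797] [ 0.92    0.392   0.0035 -0.002 ] [ 0.9837  0.3197 -0.0805] [-0.1468  0.179   0.0204]
stand frame [-0.1304 -0.0058]
tip px in crop [array([228.1612, 358.5244]), array([326.1622, 407.7278])]
```

View pics/c2.png

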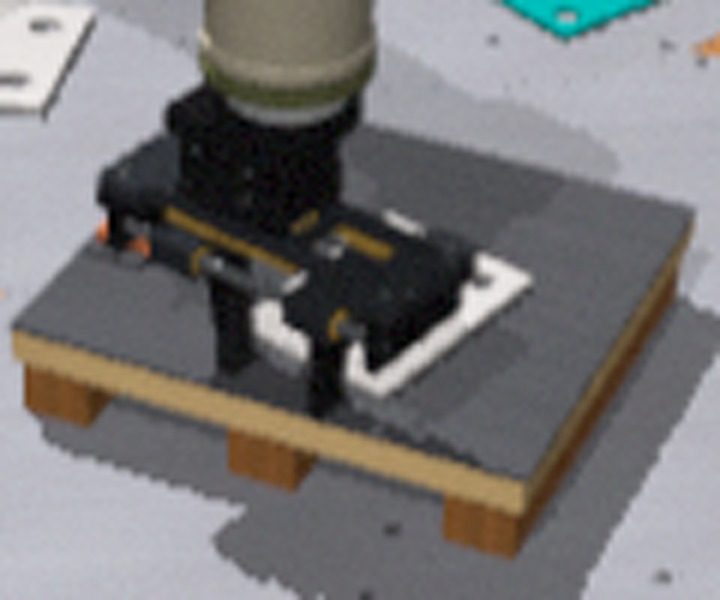

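The side crop shows both finger tips behind the plate, near crop (230,370) and (325,410), as predicted. Both are over the stand and not touching the plate. I'll go down the last few mm.

>>> apply_moves --deltas '[{"translation": [0,0,-0.003],"turn": [0,0,0],"hand": 0.05},{"translation": [0,0,0],"turn": [0,0,0],"hand": 0.05}]'

```text
time: 3.45
ee_pos: [0.4984, -0.1703, 0.0769]
eef_rot: [0.92, 0.392, 0.004, -0.002]
ft_force: [-0.8, -1.1, -0.4]
width: 0.0504
```

>>> apply_moves --deltas '[{"translation": [0.0055,0.0058,0],"turn": [0,0,0],"hand": 0.05},{"translation": [0.0055,0.0058,0],"turn": [0,0,0],"hand": 0.05},{"translation": [0.0055,0.0058,0],"turn": [0,0,0],"hand": 0.05},{"translation": [0.005,0.006,0],"turn": [0,0,0],"hand": 0.05},{"translation": [0.004,0.007,0],"turn": [0,0,0.02],"hand": 0.05}]'

```text
time: 3.95
ee_pos: [0.5258, -0.1385, 0.0771]
eef_rot: [0.916, 0.401, 0.004, -0.001]
ft_force: [-1.0, -0.9, 0.4]
width: 0.05
```

>>> apply_moves --deltas '[{"translation": [0.004,0.007,0],"turn": [0,0,0.022],"hand": 0.05},{"translation": [0.004,0.007,0],"turn": [0,0,0.022],"hand": 0.05},{"translation": [0.004,0.007,0],"turn": [0,0,0.022],"hand": 0.05},{"translation": [0.004,0.007,0],"turn": [0,0,0.022],"hand": 0.05},{"translation": [0.004,0.007,0],"turn": [0,0,0.022],"hand": 0.05}]'

```text
time: 4.45
ee_pos: [0.5476, -0.1003, 0.0771]
eef_rot: [0.89, 0.455, 0.004, -0.001]
ft_force: [-0.4, -1.1, -0.4]
width: 0.05
```

```bash
python3 - <<'E'
from h import *
s=readout.read_state();q=s['eef_rot'];d=np.load('st.npz')
print(s['ee_pos'],s['ft_force'],(s['ee_pos'][:2]-d['c'])@d['R'],'yaw err deg',np.degrees(2*np.arctan2(q[1],q[0])-d['th']))
b=snap('side','s3.png');a=snap('top','t3.png')
B=cv2.resize(b[170:270,250:370],(480,400),interpolation=cv2.INTER_CUBIC);A=cv2.resize(a[105:270,185:315],(315,400),interpolation=cv2.INTER_CUBIC)
cv2.imwrite('pics/c3.png',np.hstack([A,B])[:,:,::-1])
E
```

```text
[ 0.5476 -0.1003  0.0771] [-0.4416 -1.0615 -0.3512] [-0.045  -0.0135] yaw err deg -5.707764425130555
```

View pics/c3.png

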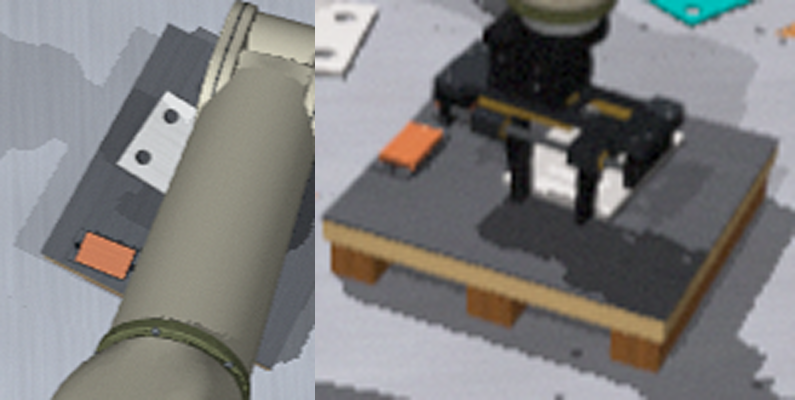

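The view shows both fingers flush on the plate's back end and the plate turning towards square, clear of the pads. I'll carry on.

>>> apply_moves --deltas '[{"translation": [0.004,0.007,0],"turn": [0,0,0.021],"hand": 0.05},{"translation": [0.004,0.007,0],"turn": [0,0,0.021],"hand": 0.05},{"translation": [0.004,0.007,0],"turn": [0,0,0.021],"hand": 0.05},{"translation": [0.004,0.007,0],"turn": [0,0,0.021],"hand": 0.05},{"translation": [0.004,0.007,0],"turn": [0,0,0.02],"hand": 0.05}]'

```text
time: 5.05
ee_pos: [0.5688, -0.063, 0.077]
eef_rot: [0.864, 0.504, 0.003, -0.002]
ft_force: [0.2, -1.2, 0.7]
width: 0.0497
```

>>> apply_moves --deltas '[{"translation": [0.003,0.0052,0],"turn": [0,0,0],"hand": 0.05},{"translation": [0.003,0.0052,0],"turn": [0,0,0],"hand": 0.05},{"translation": [0.002,0.0035,0],"turn": [0,0,0],"hand": 0.05},{"translation": [0,0,0],"turn": [0,0,0],"hand": 0.05}]'

```text
time: 5.45
ee_pos: [0.5781, -0.0465, 0.077]
eef_rot: [0.863, 0.505, 0.003, -0.002]
ft_force: [-0.6, 0.4, 0.9]
width: 0.0499
```

```bash
python3 - <<'E'
from h import *
s=readout.read_state();q=s['eef_rot'];d=np.load('st.npz')
print(s['ee_pos'],s['ft_force'],(s['ee_pos'][:2]-d['c'])@d['R'],'yaw err deg',np.degrees(2*np.arctan2(q[1],q[0])-d['th']))
a=snap('top','t4.png')
cv2.imwrite('pics/c4.png',cv2.resize(a[105:225,175:315],(700,600),interpolation=cv2.INTER_CUBIC)[:,:,::-1])
E
```

```text
[ 0.5781 -0.0465  0.077 ] [-0.6461  0.4374  0.8641] [ 0.0167 -0.0129] yaw err deg 0.7989269467443548
```

View pics/c4.png

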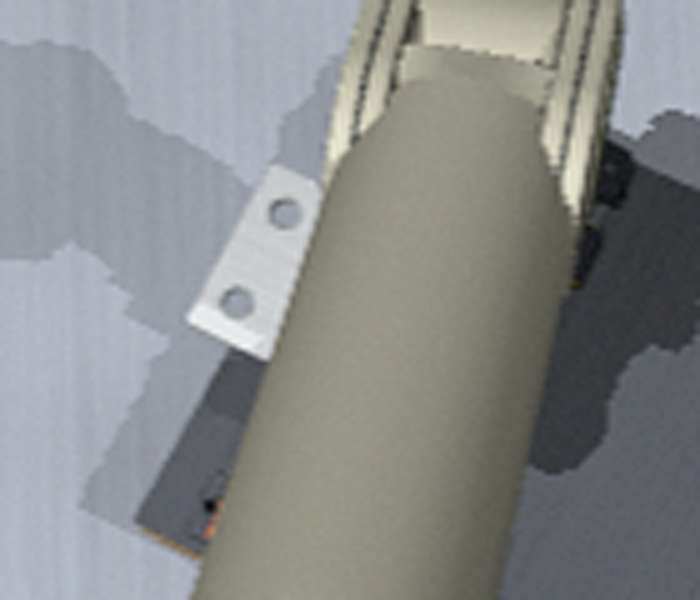

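The holed end is already out past the edge, with its corners at crop (273,166) and (187,318). The stand's edge is visible from (235,347) to (137,520).

```bash
python3 - <<'E'
from h import *
d=np.load('st.npz')
f=lambda p,z:(px2w('top',np.array(p)/5+[175,105]-.4,z)[:,:2]-d['c'])@d['R']-[.14,0]
print('front corners (edge frame)',f([[273,166],[187,318]],.066));print('holes',f([[285,213],[237,301]],.066))
print('edge',f([[235,347],[137,520]],.06))
E
```

```text
front corners (edge frame) [[ 0.0272 -0.0565]
 [ 0.0277  0.0401]]
holes [[ 0.0089 -0.0356]
 [ 0.0085  0.0197]]
edge [[-0.0012  0.0414]
 [-0.0001  0.1481]]
```

Overhang is about 28 mm and the plate is square to about 0.5°. It needs about 12 mm more.

>>> apply_moves --deltas '[{"translation": [0.002,0.0035,0],"turn": [0,0,0],"hand": 0.05},{"translation": [0.002,0.0035,0],"turn": [0,0,0],"hand": 0.05},{"translation": [0.001,0.0018,0],"turn": [0,0,0],"hand": 0.05},{"translation": [0,0,0],"turn": [0,0,0],"hand": 0.05}]'

```text
time: 5.9
ee_pos: [0.5829, -0.038, 0.077]
eef_rot: [0.863, 0.504, 0.003, -0.002]
ft_force: [-0.7, -2.4, 1.1]
width: 0.0498
```

>>> apply_moves --deltas '[{"translation": [0.0012,0.002,0],"turn": [0,0,0],"hand": 0.05},{"translation": [0,0,0],"turn": [0,0,0],"hand": 0.05}]'

```text
time: 6.1
ee_pos: [0.5842, -0.0358, 0.0769]
eef_rot: [0.863, 0.504, 0.003, -0.002]
ft_force: [0.1, -0.2, 0.5]
width: 0.0499
```

>>> apply_moves --deltas '[{"translation": [-0.005,-0.009,0],"turn": [0,0,0],"hand": 0.05},{"translation": [-0.01,-0.017,0],"turn": [0,0,0],"hand": 0.05},{"translation": [-0.01,-0.017,0],"turn": [0,0,0],"hand": 0.05},{"translation": [0,0,0.02],"turn": [0,0,0],"hand": 0.05},{"translation": [0,0,0.04],"turn": [0,0,0],"hand": 0.05}]'

```text
time: 6.6
ee_pos: [0.552, -0.0843, 0.1334]
eef_rot: [0.864, 0.504, -0.001, -0.004]
ft_force: [0.5, 1.1, 0.8]
width: 0.0495
```

>>> apply_moves --deltas '[{"translation": [0,-0.03,0.04],"turn": [0,0,0],"hand": 0.05},{"translation": [0,-0.045,0.02],"turn": [0,0,0],"hand": 0.05},{"translation": [0,-0.048,0],"turn": [0,0,0],"hand": 0.05},{"translation": [0,-0.048,0],"turn": [0,0,0],"hand": 0.05},{"translation": [0,-0.048,0],"turn": [0,0,0],"hand": 0.05}]'

```text
time: 7.1
ee_pos: [0.5491, -0.3089, 0.202]
eef_rot: [0.862, 0.507, 0.005, -0.003]
ft_force: [0.6, 0.9, 0.1]
width: 0.05
```

```bash
python3 - <<'E'
from h import *
s=readout.read_state();print(s['ee_pos'],s['ft_force'])
a=snap('top','t5.png')
cv2.imwrite('pics/c5.png',cv2.resize(a[100:270,175:375],(700,595),interpolation=cv2.INTER_CUBIC)[:,:,::-1])
E
```

```text
[ 0.5491 -0.3089  0.202 ] [0.6226 0.8578 0.0577]
```

View pics/c5.png

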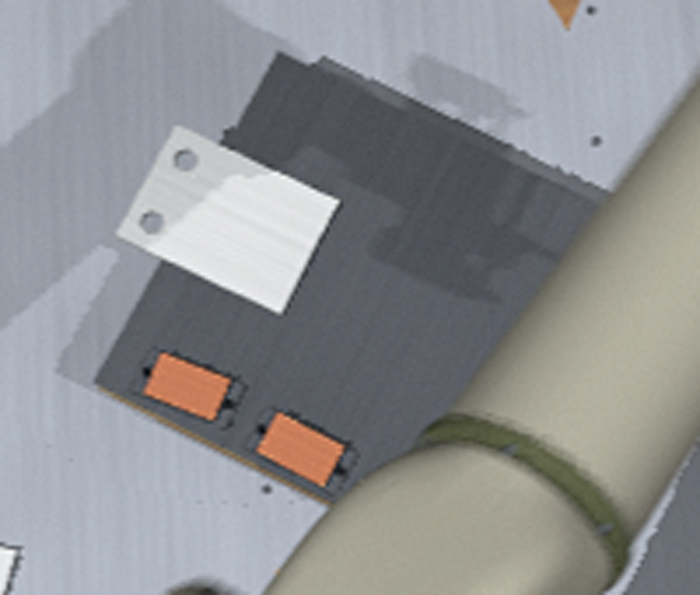

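The whole plate is visible: front corners at (176,126) and (116,236), back corners at (340,202) and (281,313), and the edge from (278,54) to (97,385). The pads haven't moved. I'll measure the overhang against this picture's own edge.

```bash
python3 - <<'E'
from h import *
d=np.load('st.npz')
f=lambda p,z:(px2w('top',np.array(p)/3.5+[175,100]-.36,z)[:,:2]-d['c'])@d['R']-[.14,0]
print('corners',f([[176,126],[116,236],[281,313],[340,202]],.066))
print('holes',f([[186,160],[151,221]],.066)); print('edge',f([[278,54],[97,385]],.06))
print('pads',f([[187,385],[302,449]],.071)+[.14,0])
E
```

```text
corners [[ 0.0405 -0.0568]
 [ 0.0392  0.0423]
 [-0.1005  0.0399]
 [-0.1004 -0.0586]]
holes [[ 0.0205 -0.0357]
 [ 0.0212  0.0198]]
edge [[-0.0009 -0.1476]
 [-0.0023  0.1501]]
pads [[ 0.0755  0.1217]
 [-0.0228  0.1264]]
```

Overhang is about 40–41 mm, square within 1°, about 8 mm off the middle sideways. I'll let the arm settle and hand in.

>>> apply_moves --deltas '[{"translation": [0,0,0.01],"turn": [0,0,0],"hand": 0.05},{"translation": [0,0,0],"turn": [0,0,0],"hand": 0.05},{"translation": [0,0,0],"turn": [0,0,0],"hand": 0.05}]'

```text
time: 7.45
ee_pos: [0.5408, -0.3241, 0.2126]
eef_rot: [0.866, 0.499, 0.002, -0.001]
ft_force: [0.6, 0.9, -0.1]
width: 0.0497
```

```bash
python3 -c "
from h import *
order.close_job();print(readout.read_state()['time'])"
```

```text
the job is handed in; nothing more can be done
the job is handed in; nothing more can be done
```

I pushed the bare plate from behind with two spread fingertips, turning it square on the way, then backed off and raised the arm clear. The job was handed in at about 7.5 s of the 38 s allowed.

- **Plate position:** in the last top picture the holed end is out 40 mm by the first stand fit, or 41–42 mm against the edge as seen in that picture. It is square within about 1° and about 8 mm off the edge's middle sideways. I only judged by eye that it lies flat.
- **Pads:** they measured within about 4 mm of the start, which is about the error of picking them by eye; the fingers never came near them.
- **Cup and wrench:** I did not re-measure these. The arm stayed high above the bench whenever it was away from the stand.
- **Forces:** readings stayed under 3 N throughout.
- **Disagreement:** just before pushing, the tool ended its descent about 3 mm high and 3 mm off in x. I corrected the height before touching the plate and left the x offset; no other check failed.

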